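# Seat the grinding cup on the supplement mill and hold it pressed

## Task

Get the supplement mill going: lift the green dust cap off the mill by its handle and leave it hanging by the eye of that handle on the wire hook at the mill's side. Then take the loaded grinding cup from the scale, set it upright into the mill's collar, turned so that its coupling meshes with the drive, and push it fully home against the sprung yellow ring. Finish while still gripping the cup and pressing it down, and do not knock or shift the small things standing around.

Things in the scene. Friction and masses are not known exactly. Their poses are not given: they have to be found in the camera images.
- mill: White press-to-run mill, fixed to the table; round body 110 mm across at the foot, narrowing to 78 mm at 101 mm height. Origin at the centre of its underside on the table; z up, -x is the front with the switch panel, +y the side with the wire hook.
- mill_mouth (a point): Centre of the round steel collar on the mill, in the plane of its rim, 125 mm above the table; axes as the mill's. The collar is 54.4 mm wide inside (about 1 mm play all round for the cup's skirt), flaring to 59 mm at the rim, 62 mm outside, 22 mm deep. The yellow ring round it (63 to 73 mm across) stands 6 mm above this plane when not pressed.
- hook_seat (a point): Where the cap's eye is to rest: on top of the hook's level arm of 7 mm wire, 105 mm to the +y side of the mill's axis, 103.5 mm above the table; axes as the mill's. The arm runs along y from 38 mm nearer the mill to 32 mm beyond this point, then bends up: its tip ends 42 mm beyond and 8 mm above this point. At the inner end the wire goes down the mill's side.
- drive_top (a point): Centre of the mill's drive coupling, at the top face of its four dogs, 4 mm below the collar's rim (hidden by the cap at first). It turns about the vertical; its dogs point along its own +x, +y, -x and -y. Each dog is 8 mm wide with rounded top edges, reaches from 13 to 20 mm radius and stands 14 mm high. The drive stays put unless turned with more than 0.15 N m.
- run_ring (a joint): How far the sprung yellow ring is pressed down, m: 0 up, 0.006 fully down. It is pressed by the cup's flange; it starts to move at 5 N, needs 10 N to be fully down and springs back. When it is fully down the flange stands on the collar's rim.
- dust_cap: Green dust cap, 60 g, lying loose in the collar at the start. Origin at the centre of its underside; a 51 mm plug 6 mm high, then a 72 mm flange 5 mm thick, then the handle up to 73 mm. The flange rests on the yellow ring, so that the origin is level with the collar's rim.
- cap_grip (a point): Where to pinch the cap's handle: in the solid paddle above the eye, 63 mm above the cap's underside; axes as the cap's, z up. The paddle is a plate 10 mm thick along y, 36 mm wide along x (46 mm in its lowest 12 mm), reaching from 39 to 73 mm above the cap's underside: pinch it along y from above, fingertips above the eye.
- cap_eye (a point): Top of the handle's eye (the middle of the paddle's lower face), 24 mm below cap_grip; this comes to lie on the hook. The eye is an opening right through the plate along y, 30 mm wide (x) and 28 mm high, down to the flange.
- grind_cup: Loaded, closed grinding cup, about 280 g, 92 mm high, upright on the scale. Origin at the centre of its foot. A black skirt 52 mm across (49 at its lower edge), 17 mm deep, goes into the collar; above it a black flange 72 mm across from 20 to 27 mm height with four white marks, then the metal cup. Meshed, the flange meets the ring with the foot 14 mm below the collar's rim; fully home the foot is 20 mm below.
- cup_dogs (a point): Lower face of the cup's four dogs, on its axis, 3 mm above the foot, inside the skirt; axes as the cup's. Dogs as the drive's, 14 mm long, right under the white marks, half-way between the x and y axes: they mesh (within about 8 degrees) when the cup's x axis is parallel to the drive's x or y, either way. Unmeshed, they stop on the drive with the foot 7 mm below the rim.
- cup_mid (a point): Middle of the cup's plain metal body, 60 mm above its foot; axes as the cup's, z up. The body is a round 50 mm cylinder from 32 to 84 mm above the foot and may be gripped from any side.
- scale: Grey pocket scale, 128 x 118 mm, fixed; origin at the centre of its underside. The cup's foot stands on its pan, 25 mm above the table.
- powder_jar: White jar with green lid, 64 mm across, 90 mm high, not to be disturbed; origin at the centre of its foot.
- pot_a: White lidded pot, 66 mm across, 47 mm high, not to be disturbed; origin at the centre of its foot.
- hygrometer: White thermo-hygrometer, 40 x 58 x 15 mm, lying flat, not to be disturbed; origin at the centre of its underside.
- tape_roll: Roll of tape lying flat, 68 mm across, 19 mm high, not to be disturbed; origin at the centre of its underside.
Things that resemble listed ones, but are neither listed nor needed, are in the scene too. What is shaped like the dust_cap but red is not meant.

How it is judged:
By the outcome, as a careful person would: the job done as asked, in the order asked, and still so for the second after the job is handed in, while the arm keeps its last pose, push and grip.
It also fails if it takes over 51 s, if anything falls off the work surface, if the arm or the gripper's body presses on something with over 40 N, if the wrist force passes 120 N, or if a joint passes its speed limit or range.

## Robot

A 6-joint arm with a two-finger parallel gripper is mounted at the origin on a cart in front of the work surface, level with it; the furniture and walls round the work are solid. World frame = base frame: x ahead of the robot, y to its left, z up, the work surface at z = 0. Lengths are in m, angles in degrees, forces in N, time in s.
With the tool pointing down it reaches from about 0.25 to 0.725 m from the base axis. Payload 9.7 kg.
Tool frame: the origin (TCP) lies between the finger pads; the fingertips stand 22 mm ahead of it and the grasp point (between the pads) lies 3 mm ahead of it; z points along the fingers, y is the line along which they close (so a half turn about z gives the same grasp; the last joint's range is limited). The gripper opens to 85 mm and grips with 20 to 120 N. Pads are 22 mm wide; open, the fingers measure 114 mm over their backs; the gripper's body (76 mm by 85 mm) begins 54 mm behind the grasp point. The pads swing forward as they close: fully open they stand 13 mm farther back than shut.
Start: joints at [-64.286, 4.979, 10.078, 95.1, 0, 90], TCP at [0.239, -0.496, 0.253] pointing down, gripper open.
Joint ranges: [-179.16, 179.16], [-48.56, 103.87], [-65.8, 70.77], [-126.05, 130.52], [-82.76, 87.17], [-180, 180]. Speed limits (degrees/s): [127.2, 127.2, 147.25, 180, 180, 180].

## Interface

Orientations are given as [roll, pitch, yaw] about the fixed x, y, z axes, in that order (R = Rz(yaw) Ry(pitch) Rx(roll)).
In Python, from workcell import bot, viewer, finder gives the robot as it stands.
- The arm moves only by the tool move_arm, never from a script. Its arguments are lists of equal length, an entry for each row: "offset": the shift along the tool's x, y, z in cm, a list of three; "twist": the turn, a rotation vector about the tool's x, y, z in rad, a list of three; "grip": the opening, from 0 (shut) to 1 (fully open). In form: {"offset": [[x, y, z], ...], "twist": [[ax, ay, az], ...], "grip": [grip, ...]}. A call has 1 to 5 rows; each row shifts and turns the commanded pose from where the row before left it, along the tool's axes as they then stand; what a row does not reach is not made up. A row lasts 1/10 s, in which the tool goes at most 50 mm and 8.59 degrees, less where a joint would pass 70% of its speed; a pose out of reach is approached as far as the arm can. A call is refused whole if a number of a shift passes 5 or a number of a turn 0.15, either way. A call with a gripper value outside its range is refused whole. The fingers move at their own pace and stop on an object; "force" is the grip in N (left out, the last holds). Time passes only in rows, so rows that do not move let the fingers close. It gives the time, the measured TCP pose, the force, the opening and the grip force at its end, in the units of the state.
- bot.get_obs(): the state, without advancing time (a new reading comes with each control period).
- viewer.camera(name): name is "side" or "top"; returns a dict with "color" (384x512x3 uint8, red, green, blue), "depth" (384x512 float32, m along the optical axis (not along the pixel's ray), 0 where there is no reading), "vfov" (degrees; the focal length in pixels is half the picture's height over the tangent of half this angle, whatever the lens; pixels are square), "cx", "cy" (the principal point, pixels), "k1" (the pictures are not rectified: a ray, as slopes to the right and down, at radius r is drawn at 1 + k1 r^2 times it, then the intrinsics apply), "position" and "attitude" of the camera in the world. Camera axes: x right, y down, z forward; pixel columns grow to the right and rows downward; lengths in m; the calibration is good to about 2 mm. A picture is of the moment at which its call begins.
- bot.job_done(): hands the job in; it is judged then, once.
Trained networks look in a picture, given as the dict that the camera call returned (one of the last four; its "shot" number tells which), for a name from the list of things; names that differ only in an ending like _2 or _b are one class to them, and where a whole thing is asked for, a point or a joint stands for the part that bears it (a point fixed in the world has none). Each returns a list of dicts, best first, with "p" (0 to 1); they miss things now and then, are a little off and sometimes report something else, mostly with a low value. They report only what shows in the picture. A call takes as long as a camera call. They do not tell look-alikes from the thing itself.
- finder.boxes_of(picture, thing): "position" ([column, row] in pixels, amid what is visible of it).
- finder.pinpoint(picture, thing): "position" ([column, row] in pixels: a listed point, or the origin of a listed thing).
The state is a dict: "time": time; "q": joint angles; "qd": joint speeds; "joint_efforts": joint torques, N m; "ee_pos": TCP position; "tcp_rot": TCP orientation; "wrist_force": force on the tool from outside, world axes, zero at the start; "torque": the same for the moment, N m; "opening": finger opening in m; "grasp_force": force on a finger pad.
Only numpy, scipy, OpenCV 4.12 (cv2) and the standard library are available. Lean on these libraries where they do the work, as an engineer would, in place of code of your own. Each camera call takes 0.05 s, during which the arm holds its last target. There are 200 camera calls.

## Working session

There is one attempt and no reset: what is moved stays moved. The work goes in short steps, Python scripts to look and compute and a tool call to move; the robot and the scene stay as the last step left them, time stands still between calls to the robot, and variables do not carry over. Pictures are saved under pics/ and viewed, at most 10 in all, crops included, and the job is handed in when it is done.

Besides the shell and the picture viewer there is one more tool, called after "Emit:" by a JSON object that holds its "op" and its "data", one argument or row to a line. move_arm: Moves the arm, as the interface text tells. Its arguments: {"type":"object","properties":{"offset":{"type":"array","items":{"type":"array","items":{"type":"number"}}},"twist":{"type":"array","items":{"type":"array","items":{"type":"number"}}},"grip":{"type":"array","items":{"type":"number"}},"force":{"type":"number"}},"required":["offset","twist","grip"]}

```bash
ls; mkdir -p pics
cat > h.py <<'E'
import numpy as np, cv2
from scipy.spatial.transform import Rotation as R
from workcell import bot, viewer, finder
def K(c):
    f=c["color"].shape[0]/2/np.tan(np.radians(c["vfov"])/2); return f
def rot(c):
    a=np.array(c["attitude"],float)
    if a.shape==(3,3): return a
    return R.from_euler("xyz",a,degrees=True).as_matrix() if a.size==3 else R.from_quat(a).as_matrix()
def ray(c,px):
    f=K(c); d=np.array([(px[0]-c["cx"])/f,(px[1]-c["cy"])/f]); s=d.copy()
    for _ in range(20): s=d/(1+c["k1"]*(s@s))
    return np.array(c["position"]), rot(c)@np.array([s[0],s[1],1.])
def at_z(c,px,z):
    o,d=ray(c,px); return o+d*(z-o[2])/d[2]
def at_depth(c,px):
    o,d=ray(c,px); u,v=int(round(px[0])),int(round(px[1])); return o+d*c["depth"][v,u]
def proj(c,p):
    s=rot(c).T@(np.array(p)-np.array(c["position"])); s=s[:2]/s[2]
    return K(c)*s*(1+c["k1"]*(s@s))+[c["cx"],c["cy"]]
def tri(c1,p1,c2,p2):
    o1,d1=ray(c1,p1);o2,d2=ray(c2,p2);d1/=np.linalg.norm(d1);d2/=np.linalg.norm(d2)
    t=np.linalg.lstsq(np.c_[d1,-d2],o2-o1,rcond=None)[0]
    a,b=o1+t[0]*d1,o2+t[1]*d2; return (a+b)/2,np.linalg.norm(a-b)
E
python3 - <<'E'
from h import *
np.set_printoptions(precision=3,suppress=True)
S=viewer.camera("side");T=viewer.camera("top")
for n,c in(("side",S),("top",T)):
    cv2.imwrite(f"pics/{n}0.png",c["color"][...,::-1]); print(n,c["position"],c["attitude"],c["vfov"],c["k1"])
fmt=lambda l:[(np.round(r["position"],1).tolist(),round(r["p"],2)) for r in l[:4]]
for t in ["mill","mill_mouth","hook_seat","dust_cap","cap_grip","cap_eye","grind_cup","cup_mid","scale","powder_jar","pot_a","hygrometer","tape_roll"]:
    s=finder.pinpoint(S,t);p=finder.pinpoint(T,t)
    print(t,"S",fmt(s),"T",fmt(p))
    if s and p: print("   tri",*tri(S,s[0]["position"],T,p[0]["position"]))
print(bot.get_obs())
E
```

```text
pics
side [ 0.491 -0.937  0.681] [-121.368   -1.213   -0.904] 50.49444219271689 0.020873670568231584
top [ 0.317 -0.077  1.333] [-171.017    0.548  -90.344] 46.29366291181011 0.041882467909476806
mill S [([264.1, 233.8], 0.93)] T [([246.1, 192.8], 0.9)]
   tri [ 0.541 -0.06  -0.017] 0.003442142887605855
mill_mouth S [([262.6, 194.0], 0.89)] T [([250.3, 185.0], 0.83)]
   tri [ 0.536 -0.073  0.122] 0.0039041857164146153
hook_seat S [([252.3, 180.5], 0.75)] T [([212.9, 194.2], 0.71), ([250.3, 193.2], 0.62), ([325.5, 207.1], 0.48)]
   tri [0.513 0.031 0.099] 0.007616447396297934
dust_cap S [([211.4, 228.4], 0.86), ([153.6, 268.7], 0.76), ([279.5, 342.8], 0.72), ([264.4, 194.7], 0.6)] T [([243.5, 240.5], 0.92), ([363.3, 181.2], 0.85), ([250.0, 185.1], 0.65), ([301.5, 280.0], 0.64)]
   tri [ 0.396 -0.051 -0.007] 0.004819227026468796
cap_grip S [([283.4, 321.4], 0.83), ([261.4, 170.9], 0.8), ([149.6, 251.3], 0.76), ([209.8, 209.4], 0.64)] T [([304.5, 281.4], 0.96), ([240.1, 235.5], 0.84), ([372.8, 173.9], 0.66), ([247.5, 183.2], 0.58)]
   tri [ 0.427 -0.263 -0.093] 0.3158051994023082
cap_ey
[... 779 characters left out ...]
[330.6, 229.0], 0.81)] T [([244.5, 131.6], 0.75)]
   tri [ 0.725 -0.056 -0.001] 0.0032326853179023823
tape_roll S [([238.3, 279.2], 0.66), ([235.0, 169.6], 0.5)] T [([147.0, 222.3], 0.78)]
   tri [ 0.486  0.374 -0.609] 0.048235813854499994
{'time': 1.4, 'q': array([-64.284,   4.978,  10.077,  95.1  ,   0.002,  89.999]), 'qd': array([-0.084, -0.02 , -0.034, -0.007,  0.093,  0.029]), 'joint_efforts': array([ -0.001, -52.01 ,  46.486,   0.002,  -0.   ,  -0.   ]), 'ee_pos': array([ 0.239, -0.496,  0.253]), 'tcp_rot': array([-180.   ,   -0.002,   25.717]), 'wrist_force': array([-0.209, -0.145,  0.146]), 'torque': array([ 0.002,  0.008, -0.011]), 'grasp_force': 0.0, 'opening': 0.08524345869514346}
```

View images.

View pics/side0.png

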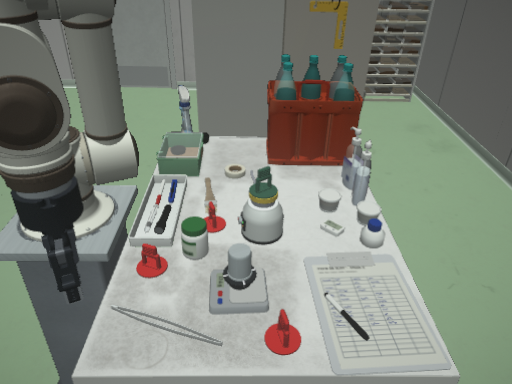

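View pics/top0.png

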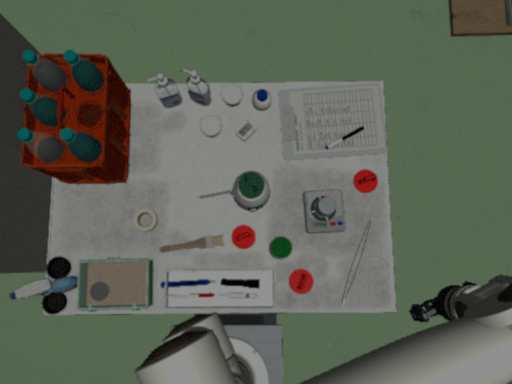

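Side view: the green cap on the mill at (263,180); look-alikes are red caps at (212,220), (152,265), (283,335), and I choose the green one. Top view: green cap (250,187), hook wire running to (200,196), cup on scale (325,207), jar with green lid (281,247).

```bash
cat >> h.py <<'E'
def cloud(c):
    h,w=c["depth"].shape; f=K(c); v,u=np.mgrid[:h,:w]
    d=np.stack([(u-c["cx"])/f,(v-c["cy"])/f],-1); s=d.copy()
    for _ in range(20): s=d/(1+c["k1"]*(s**2).sum(-1,keepdims=True))
    P=np.concatenate([s,np.ones((h,w,1))],-1)*c["depth"][...,None]
    return P@rot(c).T+np.array(c["position"])
E
python3 - <<'E'
from h import *
np.set_printoptions(precision=4,suppress=True)
S=viewer.camera("side");T=viewer.camera("top")
import pickle; pickle.dump((S,T),open("st0.pkl","wb"))
def ext(n,m,P):
    q=P[m]; print(n,len(q),"med",np.median(q,0),"min",q.min(0),"max",q.max(0))
    if len(q)>5:
        xy=q[:,:2].astype(np.float32); r=cv2.minAreaRect(xy); w,v=np.linalg.eigh(np.cov(xy.T)); print("   rect",r,"pca",np.degrees(np.arctan2(v[1,1],v[0,1])),np.sqrt(w))
for n,c in(("side",S),("top",T)):
    P=cloud(c);hsv=cv2.cvtColor(c["color"],cv2.COLOR_RGB2HSV);g=(hsv[...,0]>60)&(hsv[...,0]<95)&(hsv[...,1]>90)
    near=(np.hypot(P[...,0]-.535,P[...,1]+.072)<.06)
    ext(n+" paddle",g&near&(P[...,2]>.165),P); ext(n+" flange",g&near&(P[...,2]>.12)&(P[...,2]<.145),P)
    hk=(P[...,1]>.0)&(P[...,1]<.12)&(abs(P[...,0]-.515)<.05)&(P[...,2]>.07)
    ext(n+" hook",hk,P)
    cu=(np.hypot(P[...,0]-.478,P[...,1]+.289)<.045)&(P[...,2]>.09); ext(n+" cuptop",cu,P)
    for z,nm in((.112,"hi"),):
        ext(n+" rim",(P[...,2]>z)&cu,P)
a=cv2.resize(S["color"][150:250,200:320],None,fx=4,fy=4,interpolation=2);b=cv2.resize(T["color"][150:230,190:350],None,fx=4,fy=4,interpolation=2)
im=np.zeros((600,800,3),np.uint8); a=cv2.resize(a,(336,280));im[:280,:336]=a;im[280:600,:640]=b
cc=cv2.resize(S["color"][235:315,195:285],(315,280),interpolation=2);im[:280,340:655]=cc
cv2.imwrite("pics/crop.png",im[...,::-1])
E
```

```text
return _methods._mean(a, axis=axis, dtype=dtype,
  ret = um.true_divide(
Traceback (most recent call last):
ValueError: zero-size array to reduction operation minimum which has no identity
```

```bash
cat > m.py <<'E'
from h import *
import pickle
np.set_printoptions(precision=4,suppress=True)
S,T=pickle.load(open("st0.pkl","rb"))
def ext(n,m,P):
    q=P[m]
    if len(q)<6: print(n,len(q)); return
    xy=q[:,:2].astype(np.float32); r=cv2.minAreaRect(xy); w,v=np.linalg.eigh(np.cov(xy.T))
    print(n,len(q),"med",np.median(q,0),"min",q.min(0),"max",q.max(0));print("   rect",np.round(r[0],4),np.round(r[1],4),r[2],"pca",np.degrees(np.arctan2(v[1,1],v[0,1])),np.sqrt(w))
for n,c in(("side",S),("top",T)):
    P=cloud(c);hsv=cv2.cvtColor(c["color"],cv2.COLOR_RGB2HSV)
    u,v=((263,180) if n=="side" else (250,185)); print(hsv[v,u],P[v,u],c["depth"][v,u])
    g=(hsv[...,0]>60)&(hsv[...,0]<95)&(hsv[...,1]>80)
    near=(np.hypot(P[...,0]-.535,P[...,1]+.072)<.06)
    ext(n+" paddle",g&near&(P[...,2]>.165),P); ext(n+" flange",g&near&(P[...,2]>.12)&(P[...,2]<.15),P)
    hk=(P[...,1]>.0)&(P[...,1]<.12)&(abs(P[...,0]-.515)<.05)&(P[...,2]>.07)
    ext(n+" hook",hk,P)
    cu=(np.hypot(P[...,0]-.478,P[...,1]+.289)<.045)&(P[...,2]>.08); ext(n+" cuptop",cu,P)
a=cv2.resize(S["color"][150:250,200:320],(336,280),interpolation=2);b=cv2.resize(T["color"][150:230,190:350],None,fx=4,fy=4,interpolation=2)
im=np.zeros((600,800,3),np.uint8); im[:280,:336]=a;im[280:600,:640]=b
cc=cv2.resize(S["color"][235:315,195:285],(315,280),interpolation=2);im[:280,340:655]=cc
cv2.imwrite("pics/crop.png",im[...,::-1])
E
python3 m.py
```

```text
[ 64  15 121] [0.5465 0.1927 0.0034] 1.3182989
side paddle 22 med [ 0.5334 -0.0812  0.1979] min [ 0.518  -0.0906  0.175 ] max [ 0.5447 -0.0702  0.2011]
   rect [ 0.5326 -0.0823] [0.0334 0.0085] 35.2989387512207 pca -144.3377340767887 [0.002  0.0103]
side flange 221 med [ 0.5363 -0.0854  0.1388] min [ 0.5016 -0.1101  0.1359] max [ 0.5666 -0.0468  0.1443]
   rect [ 0.5343 -0.0808] [0.0641 0.0603] 35.9014892578125 pca -176.95288085112878 [0.0156 0.0174]
side hook 34 med [0.5081 0.0468 0.1063] min [0.5025 0.0127 0.1017] max [0.5163 0.0656 0.1144]
   rect [0.5099 0.0395] [0.007 0.054] 11.504887580871582 pca 100.809235049836 [0.0021 0.0166]
side cuptop 582 med [ 0.4786 -0.2975  0.1143] min [ 0.455  -0.3084  0.08  ] max [ 0.5016 -0.2598  0.1227]
   rect [ 0.4782 -0.2842] [0.0465 0.0485] 1.010480523109436 pca 171.7137940257989 [0.0121 0.0129]
[ 78 135  51] [ 0.5343 -0.0724  0.1402] 1.2123798
top paddle 83 med [ 0.534  -0.0777  0.1963] min [ 0.5171 -0.0908  0.1658] max [ 0.555  -0.0594  0.2038]
   rect [ 0.5366 -0.0753] [0.0452 0.0111] 36.28971481323242 pca -142.22019867417754 [0.0032 0.0123]
top flange 388 med [ 0.5348 -0.0725  0.1374] min [ 0.5021 -0.1076  0.1309] max [ 0.5712 -0.0425  0.1499]
   rect [ 0.5368 -0.0739] [0.0657 0.0656] 36.24793243408203 pca 128.12252813941475 [0.0176 0.018 ]
top hook 61 med [0.5144 0.0336 0.104 ] min [0.5065 0.0001 0.0961] max [0.5245 0.0657 0.1146]
   rect [0.5153 0.0327] [0.0069 0.0675] 10.742253303527832 pca 101.75568486911094 [0.0019 0.0196]
top cuptop 289 med [ 0.4789 -0.2783  0.1167] min [ 0.4571 -0.3041  0.081 ] max [ 0.5048 -0.2565  0.1233]
   rect [ 0.4806 -0.2805] [0.0472 0.0476] 2.61470627784729 pca 136.76366983002774 [0.0126 0.013 ]
```

View pics/crop.png

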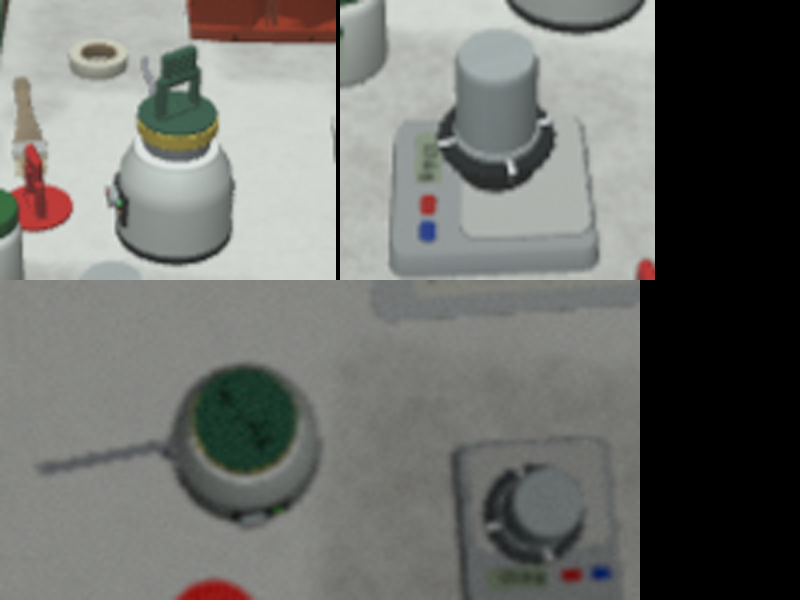

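Crop: green cap with upright paddle and eye on the mill; the hook runs left at about 101° in world; the cup stands on the scale with white marks. Cap is centred at about (0.535,-0.075), paddle yaw about 36°.

Emit:
{"op": "move_arm", "data": {
  "offset": [
    [3.75, -2.1, 0],
    [3.75, -2.1, 0],
    [3.75, -2.1, 0],
    [3.75, -2.1, 0],
    [3.75, -2.1, 0]
  ],
  "twist": [
    [0, 0, 0],
    [0, 0, 0],
    [0, 0, 0],
    [0, 0, 0],
    [0, 0, 0]
  ],
  "grip": [0.6, 0.6, 0.6, 0.6, 0.6],
  "force": 60
}}

```text
time: 2.0
ee_pos: [0.3626, -0.3181, 0.2534]
tcp_rot: [180.0, -0.0, 25.7]
wrist_force: [0.9, -0.8, 0.6]
opening: 0.051
grasp_force: 0.0
```

Emit:
{"op": "move_arm", "data": {
  "offset": [
    [3.75, -2.1, 0],
    [3.75, -2.1, 0],
    [3.75, -2.1, 0],
    [3.75, -2.1, 0],
    [3.75, -2.1, 0]
  ],
  "twist": [
    [0, 0, 0],
    [0, 0, 0],
    [0, 0, 0],
    [0, 0, 0],
    [0, 0, 0]
  ],
  "grip": [0.6, 0.6, 0.6, 0.6, 0.6]
}}

```text
time: 2.5
ee_pos: [0.4861, -0.142, 0.2535]
tcp_rot: [180.0, -0.0, 25.7]
wrist_force: [0.7, -0.7, 0.1]
opening: 0.0513
grasp_force: 0.0
```

```bash
cat >> h.py <<'E'
def go(x,y,z,yaw):
    o=bot.get_obs(); p=o["ee_pos"]; a=np.radians(o["tcp_rot"][2]); d=np.array([x,y,z])-p
    dy=(yaw-o["tcp_rot"][2]+180)%360-180
    print("t",o["time"],"tcp",np.round(p,4),np.round(o["tcp_rot"],2),"F",np.round(o["wrist_force"],1),"open",round(o["opening"],4),"gf",o["grasp_force"])
    print("offset cm: x %.2f y %.2f z %.2f  twist z %.3f"%(100*(d[0]*np.cos(a)+d[1]*np.sin(a)),100*(d[0]*np.sin(a)-d[1]*np.cos(a)),-100*d[2],-np.radians(dy)))
def marks(c,cx,cy,z,r0=.028,r1=.035,bright=True):
    th=np.radians(np.arange(0,360,5)); g=cv2.cvtColor(c["color"],cv2.COLOR_RGB2GRAY).astype(np.float32)
    out=[]
    for t in th:
        px=np.array([proj(c,[cx+r*np.cos(t),cy+r*np.sin(t),z]) for r in np.linspace(r0,r1,5)],np.float32)
        out.append(cv2.remap(g,px[:,:1],px[:,1:],1).mean())
    return np.degrees(th),np.array(out)
E
python3 - <<'E'
from h import *
import pickle
S,T=pickle.load(open("st0.pkl","rb"))
for n,c in (("S",S),("T",T)):
    P=cloud(c)
    for (x,y) in((.479,-.281),):
        th,g=marks(c,x,y,.052)
        print(n,[(int(a),int(b)) for a,b in zip(th,g)])
    # top disc of the cup
    m=(np.hypot(P[...,0]-.479,P[...,1]+.281)<.04)&(P[...,2]>.112); q=P[m][:,:2].astype(np.float32)
    print(len(q),cv2.minEnclosingCircle(q), q.mean(0))
s=[261.4,170.9],[263.6,178.3];t=[247.5,183.2],[249.8,182.8]
for a,b in zip(s,t): print(tri(S,a,T,b))
go(.535,-.075,.191,36.5)
E
```

```text
S [(0, 63), (5, 69), (10, 79), (14, 142), (20, 170), (25, 127), (29, 76), (35, 80), (40, 86), (45, 91), (50, 93), (55, 98), (59, 103), (65, 107), (70, 111), (75, 114), (80, 116), (85, 118), (90, 119), (95, 120), (100, 120), (105, 121), (110, 121), (115, 120), (119, 118), (125, 116), (130, 114), (135, 110), (140, 104), (145, 91), (150, 78), (155, 71), (160, 71), (165, 68), (170, 65), (175, 63), (180, 60), (185, 74), (190, 126), (195, 163), (200, 117), (205, 60), (210, 54), (215, 54), (220, 53), (225, 53), (230, 53), (235, 53), (239, 54), (245, 53), (250, 54), (255, 55), (260, 53), (265, 52), (270, 52), (275, 52), (280, 57), (285, 174), (290, 146), (295, 66), (300, 53), (305, 52), (310, 53), (315, 53), (320, 52), (325, 53), (330, 53), (335, 53), (340, 54), (345, 53), (350, 59), (355, 61)]
317 ((0.4781171381473541, -0.2831299901008606), 0.024824928492307663) [ 0.4781038  -0.28689206]
T [(0, 85), (5, 78), (10, 83), (14, 91), (20, 73), (25, 53), (29, 47), (35, 48), (40, 46), (45, 46), (50, 47), (55, 49), (59, 48), (65, 48), (70, 45), (75, 44), (80, 43), (85, 41), (90, 42), (95, 69), (100,
[... 308 characters left out ...]
9, 56), (245, 56), (250, 62), (255, 66), (260, 74), (265, 86), (270, 95), (275, 98), (280, 103), (285, 107), (290, 107), (295, 107), (300, 106), (305, 106), (310, 107), (315, 107), (320, 107), (325, 107), (330, 106), (335, 105), (340, 106), (345, 104), (350, 99), (355, 93)]
245 ((0.48115453124046326, -0.28023961186408997), 0.024589017033576965) [ 0.4810278 -0.2804267]
(array([ 0.52997668, -0.06615253,  0.18494637]), np.float64(0.0018700417531743504))
(array([ 0.53505635, -0.07200966,  0.16714151]), np.float64(0.00043060221119939546))
t 2.5 tcp [ 0.4861 -0.142   0.2535] [ 1.7998e+02 -2.0000e-02  2.5720e+01] F [ 0.7 -0.7  0.1] open 0.0513 gf 0.0
offset cm: x 7.31 y -3.91 z 6.25  twist z -0.188
```

Emit:
{"op": "move_arm", "data": {
  "offset": [
    [3.65, -1.95, 0],
    [3.65, -1.95, 0],
    [0, 0, 2.5],
    [0, 0, 2.5],
    [0, 0, 1.25]
  ],
  "twist": [
    [0, 0, 0],
    [0, 0, 0],
    [0, 0, -0.094],
    [0, 0, -0.094],
    [0, 0, 0]
  ],
  "grip": [0.6, 0.6, 0.6, 0.6, 0.6]
}}

```text
time: 3.0
ee_pos: [0.5337, -0.0763, 0.1886]
tcp_rot: [-179.9, 0.1, 36.6]
wrist_force: [-0.3, -0.2, 0.5]
opening: 0.0512
grasp_force: 0.0
```

Emit:
{"op": "move_arm", "data": {
  "offset": [
    [0, 0, 0],
    [0, 0, 0],
    [0, 0, 0],
    [0, 0, 0],
    [0, 0, 0]
  ],
  "twist": [
    [0, 0, 0],
    [0, 0, 0],
    [0, 0, 0],
    [0, 0, 0],
    [0, 0, 0]
  ],
  "grip": [0.6, 0, 0, 0, 0],
  "force": 60
}}

```text
time: 3.5
ee_pos: [0.5347, -0.0771, 0.1921]
tcp_rot: [179.9, -0.1, 36.4]
wrist_force: [-0.9, -0.6, 3.7]
opening: 0.0091
grasp_force: 61.8
```

Emit:
{"op": "move_arm", "data": {
  "offset": [
    [0, 0, -1],
    [0, 0, -2],
    [0, 0, -2],
    [0, 0, 0],
    [0, 0, 0]
  ],
  "twist": [
    [0, 0, 0],
    [0, 0, 0.14],
    [0, 0, 0.14],
    [0, 0, 0.14],
    [0, 0, 0.018]
  ],
  "grip": [0, 0, 0, 0, 0]
}}

```text
time: 4.0
ee_pos: [0.5345, -0.0768, 0.2418]
tcp_rot: [180.0, -0.1, 11.2]
wrist_force: [0.4, 0.1, -1.2]
opening: 0.009
grasp_force: 61.1
```

Run:
```python
from h import *
S=viewer.camera("side");T=viewer.camera("top")
P=cloud(T); m=(P[...,1]>.0)&(P[...,1]<.1)&(abs(P[...,0]-.515)<.03)&(P[...,2]>.085)&(P[...,2]<.13)
q=P[m]; print(len(q), cv2.fitLine(q.astype(np.float32),cv2.DIST_HUBER,0,.01,.01).ravel())
fmt=lambda l:[(np.round(r["position"],1).tolist(),round(r["p"],2)) for r in l[:3]]
for n in("mill_mouth","hook_seat","drive_top"):
    s=finder.pinpoint(S,n);t=finder.pinpoint(T,n);print(n,fmt(s),fmt(t))
    if s and t: print(tri(S,s[0]["position"],T,t[0]["position"]))
a=S["color"][100:260,160:360];b=T["color"][150:230,190:350]
im=np.zeros((600,800,3),np.uint8);im[:320,:400]=cv2.resize(a,(400,320),interpolation=2);im[330:590,:520]=cv2.resize(b,(520,260),interpolation=2)
cv2.imwrite("pics/lift.png",im[...,::-1])
go(.535+.195*-.196,-.074+.195*.981,.23,11.3)
```

```text
20 [-0.19648023  0.85014427  0.48851836  0.50992316  0.05470461  0.10736632]
mill_mouth [([236.0, 281.0], 0.25)] []
hook_seat [([254.0, 180.9], 0.63)] [([211.4, 194.4], 0.56), ([280.4, 248.4], 0.46)]
(array([0.51523264, 0.03573997, 0.09463958]), np.float64(0.0029591101479880776))
drive_top [([262.9, 191.2], 0.46), ([263.2, 234.9], 0.46), ([264.2, 192.6], 0.22)] []
t 4.4 tcp [ 0.5341 -0.0768  0.2405] [-1.7999e+02  2.0000e-02  1.1450e+01] F [ 0.5  0.5 -0.9] open 0.0089 gf 61.139699299715176
offset cm: x 0.19 y -19.77 z 1.05  twist z 0.003
```

View pics/lift.png

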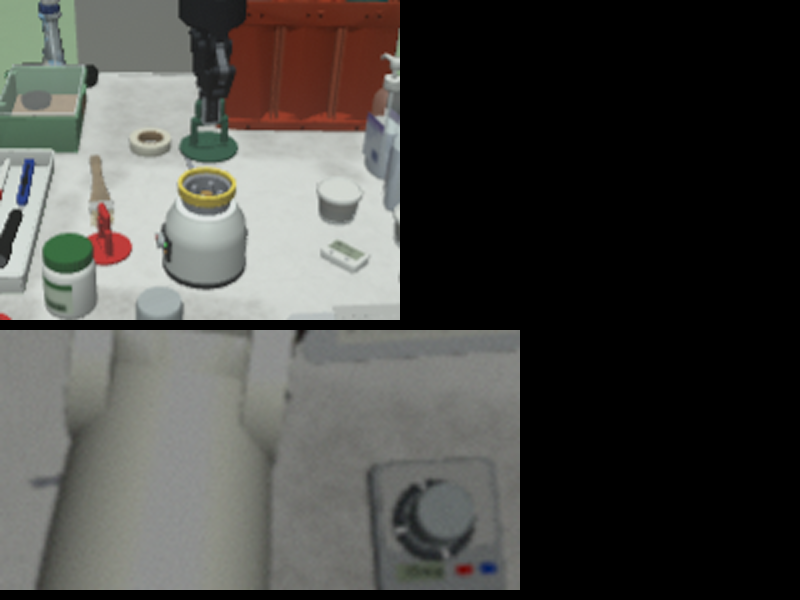

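Emit:
{"op": "move_arm", "data": {
  "offset": [
    [0.05, -4, 0],
    [0.05, -4, 0],
    [0.05, -4, 0],
    [0.05, -4, 0],
    [0, -4, 0]
  ],
  "twist": [
    [0, 0, 0],
    [0, 0, 0],
    [0, 0, 0],
    [0, 0, 0],
    [0, 0, 0]
  ],
  "grip": [0, 0, 0, 0, 0]
}}

```text
time: 4.9
ee_pos: [0.4981, 0.1117, 0.2408]
tcp_rot: [-179.5, -0.0, 12.4]
wrist_force: [1.1, 0.6, -1.1]
opening: 0.009
grasp_force: 61.1
```

Emit:
{"op": "move_arm", "data": {
  "offset": [
    [0, 0, 3],
    [0, 0, 3],
    [0, 0, 3],
    [0, 0, 0],
    [0, 0, 0]
  ],
  "twist": [
    [0, 0, 0],
    [0, 0, 0],
    [0, 0, 0],
    [0, 0, 0],
    [0, 0, 0]
  ],
  "grip": [0, 0, 0, 0, 0]
}}

```text
time: 5.4
ee_pos: [0.4986, 0.1101, 0.1514]
tcp_rot: [-179.6, 0.0, 12.3]
wrist_force: [0.3, -0.5, 0.3]
opening: 0.0091
grasp_force: 61.1
```

Run:
```python
from h import *
np.set_printoptions(precision=4,suppress=True)
S=viewer.camera("side");T=viewer.camera("top")
import pickle; pickle.dump((S,T),open("st1.pkl","wb"))
for n,c in(("S",S),("T",T)):
    P=cloud(c);hsv=cv2.cvtColor(c["color"],cv2.COLOR_RGB2HSV)
    near=(np.hypot(P[...,0]-.535,P[...,1]+.073)<.05)
    y=near&(hsv[...,0]>15)&(hsv[...,0]<35)&(hsv[...,1]>120)&(P[...,2]>.126); q=P[y]
    if len(q): print(n,"ring",len(q),cv2.minEnclosingCircle(q[:,:2].astype(np.float32)),np.median(q,0))
    m=(P[...,1]>-.005)&(P[...,1]<.075)&(abs(P[...,0]-.51)<.025)&(P[...,2]>.09)&(P[...,2]<.13);q=P[m]
    if len(q)>5: print(n,"hook",len(q),cv2.fitLine(q[:,:2].astype(np.float32),cv2.DIST_HUBER,0,.01,.01).ravel(),q.min(0),q.max(0))
    g=(hsv[...,0]>60)&(hsv[...,0]<95)&(hsv[...,1]>80)&(np.hypot(P[...,0]-.497,P[...,1]-.12)<.07)&(P[...,2]>.06)
    q=P[g&(P[...,2]<.1)]
    if len(q)>5: print(n,"cap flange",len(q),np.percentile(q,[1,50,99],axis=0))
a=S["color"][130:230,200:320];b=T["color"][150:230,150:310]
im=np.zeros((600,800,3),np.uint8);im[:300,:360]=cv2.resize(a,(360,300),interpolation=2);im[300:600,:600]=cv2.resize(b,(600,300),interpolation=2)
cv2.imwrite("pics/pre.png",im[...,::-1])
go(.535+.11*-.196,-.074+.11*.981,.146,11.3)
```

```text
S ring 154 ((0.5340429544448853, -0.07805965095758438), 0.036696042865514755) [ 0.5353 -0.0972  0.1317]
S hook 42 [ 0.2451 -0.9695  0.5113  0.0309] [0.4855 0.0062 0.0968] [0.5186 0.075  0.1131]
S cap flange 138 [[0.4677 0.0743 0.0951]
 [0.497  0.1001 0.0981]
 [0.5292 0.1357 0.1   ]]
T ring 132 ((0.5376060605049133, -0.07458275556564331), 0.036461107432842255) [ 0.5389 -0.0698  0.1318]
T hook 65 [ 0.2044 -0.9789  0.5152  0.0295] [ 0.5068 -0.0028  0.0984] [0.5246 0.0658 0.1124]
T cap flange 87 [[0.4706 0.0811 0.0919]
 [0.4899 0.0929 0.0969]
 [0.5096 0.1065 0.0996]]
t 5.5 tcp [0.4995 0.1102 0.1527] [-179.56   -0.14   12.24] F [-0.1 -0.8 -0.6] open 0.0092 gf 61.134788542085516
offset cm: x -0.25 y 7.75 z 0.67  twist z 0.016
```

View pics/pre.png

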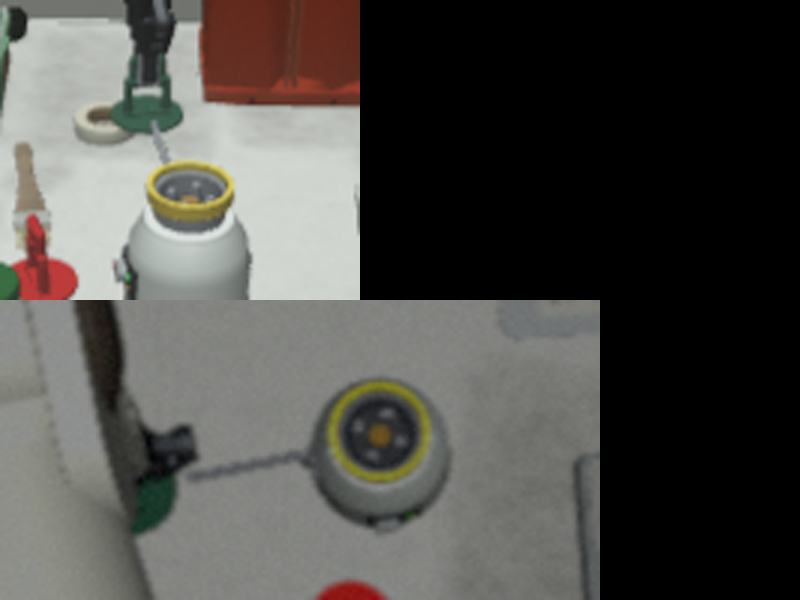

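Emit:
{"op": "move_arm", "data": {
  "offset": [
    [-0.35, 0, 0.7],
    [0, 0, 0],
    [0, 1.7, 0],
    [0, 1.7, 0],
    [0, 1.0, 0]
  ],
  "twist": [
    [0, 0, 0],
    [0, 0, 0],
    [0, 0, 0],
    [0, 0, 0],
    [0, 0, 0]
  ],
  "grip": [0, 0, 0, 0, 0]
}}

```text
time: 6.0
ee_pos: [0.5049, 0.0656, 0.1438]
tcp_rot: [-179.6, -0.0, 12.2]
wrist_force: [0.2, 0.9, -0.7]
opening: 0.009
grasp_force: 61.1
```

Emit:
{"op": "move_arm", "data": {
  "offset": [
    [0, 1.2, 0],
    [0, 1.2, 0],
    [0, 1.2, 0],
    [0, 0, 0],
    [0, 0, 0]
  ],
  "twist": [
    [0, 0, 0],
    [0, 0, 0],
    [0, 0, 0],
    [0, 0, 0],
    [0, 0, 0]
  ],
  "grip": [0, 0, 0, 0, 0]
}}

```text
time: 6.5
ee_pos: [0.5123, 0.0311, 0.1431]
tcp_rot: [-179.5, 0.0, 12.2]
wrist_force: [-0.4, -0.3, -1.1]
opening: 0.0087
grasp_force: 61.1
```

Run:
```python
from h import *
S=viewer.camera("side")
a=S["color"][130:220,210:310]
cv2.imwrite("pics/hook.png",cv2.resize(a,(600,540),interpolation=2)[...,::-1])
go(.536+.108*-.204,-.076+.108*.979,.1315,12)
```

```text
t 6.55 tcp [0.5122 0.0313 0.1431] [-1.7955e+02  1.0000e-02  1.2220e+01] F [ 0.1 -0.3 -0.7] open 0.0091 gf 61.13667504826026
offset cm: x 0.14 y 0.19 z 1.16  twist z 0.004
```

View pics/hook.png

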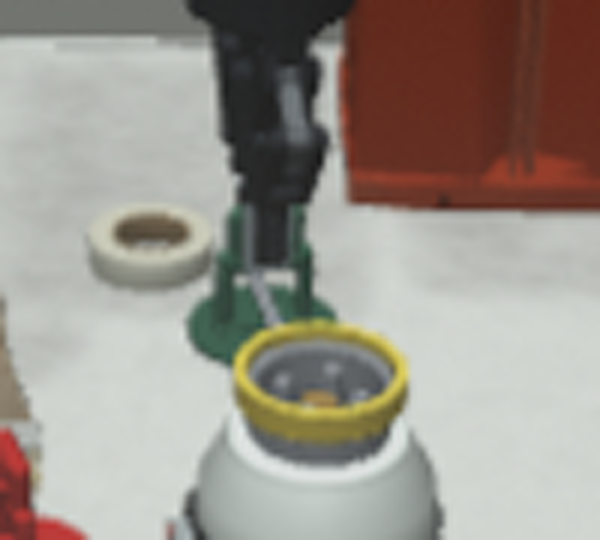

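Emit:
{"op": "move_arm", "data": {
  "offset": [
    [0, 0, 0.5],
    [0, 0, 0.4],
    [0, 0, 0.15],
    [0, 0, 0.1],
    [0, 0, 0.1]
  ],
  "twist": [
    [0, 0, 0],
    [0, 0, 0],
    [0, 0, 0],
    [0, 0, 0],
    [0, 0, 0]
  ],
  "grip": [0, 0, 0, 0, 0]
}}

```text
time: 7.05
ee_pos: [0.5121, 0.0316, 0.1313]
tcp_rot: [-179.5, -0.0, 12.2]
wrist_force: [-4.4, -0.5, 11.0]
opening: 0.009
grasp_force: 62.6
```

Emit:
{"op": "move_arm", "data": {
  "offset": [
    [0, 0, 0.05],
    [0, 0, 0.05],
    [0, 0, 0]
  ],
  "twist": [
    [0, 0, 0],
    [0, 0, 0],
    [0, 0, 0]
  ],
  "grip": [0, 0, 0]
}}

```text
time: 7.35
ee_pos: [0.5121, 0.0316, 0.1312]
tcp_rot: [-179.5, -0.1, 12.2]
wrist_force: [-5.9, -0.1, 12.1]
opening: 0.009
grasp_force: 63.1
```

Emit:
{"op": "move_arm", "data": {
  "offset": [
    [0, 0, -0.15],
    [0, 0, 0],
    [0, 0, 0],
    [0, 0, 0],
    [0, 0, 0]
  ],
  "twist": [
    [0, 0, 0],
    [0, 0, 0],
    [0, 0, 0],
    [0, 0, 0],
    [0, 0, 0]
  ],
  "grip": [0, 0.15, 0.3, 0.4, 0.4]
}}

```text
time: 7.85
ee_pos: [0.5122, 0.0314, 0.131]
tcp_rot: [-179.6, 0.0, 12.2]
wrist_force: [-0.2, 0.3, 0.2]
opening: 0.0341
grasp_force: 0.0
```

Emit:
{"op": "move_arm", "data": {
  "offset": [
    [0, 0, -1],
    [0, 0, -3],
    [0, 0, -3],
    [0, 0, -3],
    [0, 0, -3]
  ],
  "twist": [
    [0, 0, 0],
    [0, 0, 0],
    [0, 0, 0],
    [0, 0, 0],
    [0, 0, 0]
  ],
  "grip": [0.4, 0.4, 0.4, 0.6, 0.8]
}}

```text
time: 8.35
ee_pos: [0.5123, 0.0304, 0.2632]
tcp_rot: [-179.6, -0.0, 12.2]
wrist_force: [0.1, 0.5, 0.7]
opening: 0.0618
grasp_force: 0.0
```

Run:
```python
from h import *
import pickle
S=viewer.camera("side");T=viewer.camera("top");pickle.dump((S,T),open("st2.pkl","wb"))
im=np.zeros((600,800,3),np.uint8);im[:360,:400]=cv2.resize(S["color"][130:220,210:310],(400,360),interpolation=2)
S1,T1=pickle.load(open("st1.pkl","rb"))
im[:320,400:800]=cv2.resize(T1["color"][160:208,220:280],(400,320),interpolation=2)
im[360:600,:480]=cv2.resize(T["color"][150:230,170:330],(480,240),interpolation=2)
cv2.imwrite("pics/hung.png",im[...,::-1])
for z in(.121,):
  for c,n in((T1,"T"),(S1,"S")):
    for ctr in((.536,-.076),(.5375,-.0745)if n=="T" else(.534,-.078)):
        th,g=marks(c,*ctr,z,.014,.019); print(n,ctr,[(int(a+.1),int(b)) for a,b in zip(th,g)])
go(.4795,-.2815,.25,0)
```

```text
T (0.536, -0.076) [(0, 68), (5, 59), (10, 50), (15, 44), (20, 42), (25, 41), (30, 42), (35, 44), (40, 45), (45, 47), (50, 53), (55, 60), (60, 67), (65, 73), (70, 77), (75, 75), (80, 64), (85, 54), (90, 48), (95, 44), (100, 43), (105, 43), (110, 43), (115, 42), (120, 43), (125, 44), (130, 47), (135, 53), (140, 61), (145, 69), (150, 73), (155, 74), (160, 71), (165, 67), (170, 60), (175, 51), (180, 46), (185, 42), (190, 41), (195, 41), (200, 41), (205, 41), (210, 41), (215, 41), (220, 41), (225, 42), (230, 45), (235, 51), (240, 59), (245, 67), (250, 71), (255, 72), (260, 66), (265, 59), (270, 52), (275, 45), (280, 42), (285, 40), (290, 40), (295, 41), (300, 40), (305, 39), (310, 40), (315, 43), (320, 47), (325, 53), (330, 61), (335, 70), (340, 77), (345, 82), (350, 80), (355, 76)]
T (0.5375, -0.0745) [(0, 54), (5, 47), (10, 42), (15, 41), (20, 40), (25, 40), (30, 41), (35, 43), (40, 43), (45, 45), (50, 51), (55, 60), (60, 69), (65, 74), (70, 78), (75, 79), (80, 75), (85, 63), (90, 54), (95, 47), (100, 43), (105, 43), (110, 43), (115, 43), (120, 42), (125, 42), (130, 43), (135, 46), (140
[... 1612 characters left out ...]
), (130, 101), (135, 107), (140, 115), (145, 121), (150, 121), (155, 117), (160, 113), (165, 108), (170, 103), (175, 98), (180, 101), (185, 109), (190, 115), (195, 120), (200, 132), (205, 146), (210, 155), (215, 156), (220, 155), (225, 155), (230, 156), (235, 160), (240, 164), (245, 167), (250, 167), (255, 164), (260, 162), (265, 158), (270, 153), (275, 152), (280, 153), (285, 156), (290, 159), (295, 162), (300, 161), (305, 161), (310, 158), (315, 153), (320, 151), (325, 150), (330, 152), (335, 152), (340, 146), (345, 137), (350, 129), (355, 129)]
t 8.45 tcp [0.5135 0.0304 0.2661] [-179.62   -0.37   12.23] F [-0.5 -0.8 -0. ] open 0.0685 gf 0.0
offset cm: x -9.93 y 29.76 z 1.61  twist z 0.213
```

View pics/hung.png

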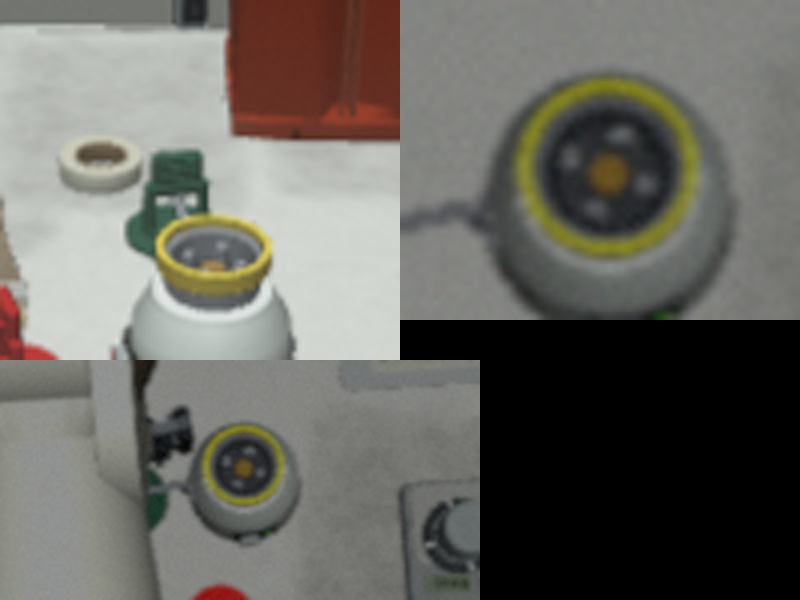

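Cap hangs with the wire through its eye (crop (175,205)); the fingers are free. The four drive dogs show in the mouth, about 70° mod 90; the cup's marks are at about 16.5° mod 90, so the cup must turn about +8.5°.

Emit:
{"op": "move_arm", "data": {
  "offset": [
    [-1.25, 3.7, 0],
    [-1.25, 3.7, 0],
    [-1.25, 3.7, 0],
    [-1.25, 3.7, 0],
    [-1.25, 3.7, 0]
  ],
  "twist": [
    [0, 0, 0],
    [0, 0, 0],
    [0, 0, 0],
    [0, 0, 0],
    [0, 0, 0]
  ],
  "grip": [1, 1, 1, 1, 1]
}}

```text
time: 8.95
ee_pos: [0.4901, -0.1651, 0.2599]
tcp_rot: [-179.6, -0.0, 12.2]
wrist_force: [0.6, 0.5, -0.1]
opening: 0.0854
grasp_force: 0.0
```

Emit:
{"op": "move_arm", "data": {
  "offset": [
    [-1.25, 3.7, 0],
    [-1.25, 3.7, 0],
    [-1.25, 3.7, 0],
    [0, 0, 0],
    [0, 0, 0]
  ],
  "twist": [
    [0, 0, 0],
    [0, 0, 0],
    [0, 0, 0],
    [0, 0, 0],
    [0, 0, 0]
  ],
  "grip": [1, 1, 1, 1, 1]
}}

```text
time: 9.45
ee_pos: [0.4771, -0.2807, 0.2586]
tcp_rot: [-179.5, 0.0, 12.1]
wrist_force: [-0.0, 0.3, -0.1]
opening: 0.0853
grasp_force: 0.0
```

```bash
python3 -c "
from h import *
go(.4797,-.2817,.089,12.2)"
```

```text
t 9.45 tcp [ 0.4771 -0.2807  0.2586] [-1.7952e+02  3.0000e-02  1.2120e+01] F [-0.   0.3 -0.1] open 0.0853 gf 0.0
offset cm: x 0.24 y 0.15 z 16.96  twist z -0.001
```

Emit:
{"op": "move_arm", "data": {
  "offset": [
    [0.24, 0.15, 0],
    [0, 0, 4],
    [0, 0, 4],
    [0, 0, 4],
    [0, 0, 2.5]
  ],
  "twist": [
    [-0.008, 0, 0],
    [0, 0, 0],
    [0, 0, 0],
    [0, 0, 0],
    [0, 0, 0]
  ],
  "grip": [1, 1, 1, 1, 1]
}}

```text
time: 9.95
ee_pos: [0.4796, -0.2792, 0.111]
tcp_rot: [-179.9, 0.1, 12.3]
wrist_force: [0.8, 0.5, -0.5]
opening: 0.0855
grasp_force: 0.0
```

Emit:
{"op": "move_arm", "data": {
  "offset": [
    [0, 0, 1.5],
    [0, 0, 0.85],
    [0, 0, 0],
    [0, 0, 0],
    [0, 0, 0]
  ],
  "twist": [
    [0, 0, 0],
    [0, 0, 0],
    [0, 0, 0],
    [0, 0, 0],
    [0, 0, 0]
  ],
  "grip": [1, 1, 0.7, 0.65, 0.6],
  "force": 70
}}

```text
time: 10.45
ee_pos: [0.4808, -0.2814, 0.0919]
tcp_rot: [179.9, -0.1, 12.2]
wrist_force: [0.5, 0.0, -0.1]
opening: 0.0513
grasp_force: 0.0
```

```bash
python3 -c "
from h import *
go(.4797,-.2817,.089,12.2)"
```

```text
t 10.45 tcp [ 0.4808 -0.2814  0.0919] [ 1.7989e+02 -9.0000e-02  1.2240e+01] F [ 0.5  0.  -0.1] open 0.0513 gf 0.0
offset cm: x -0.12 y 0.00 z 0.29  twist z 0.001
```

Emit:
{"op": "move_arm", "data": {
  "offset": [
    [-0.1, 0, 0.2],
    [0, 0, 0],
    [0, 0, 0],
    [0, 0, 0],
    [0, 0, 0]
  ],
  "twist": [
    [0, 0, 0],
    [0, 0, 0],
    [0, 0, 0],
    [0, 0, 0],
    [0, 0, 0]
  ],
  "grip": [0.6, 0.55, 0.5, 0.45, 0.4],
  "force": 80
}}

```text
time: 10.95
ee_pos: [0.4795, -0.2815, 0.0896]
tcp_rot: [179.9, -0.1, 12.2]
wrist_force: [-0.2, 1.7, 4.5]
opening: 0.0487
grasp_force: 82.1
```

Emit:
{"op": "move_arm", "data": {
  "offset": [
    [0, 0, -0.5],
    [0, 0, -2],
    [0, 0, -4],
    [0, 0, -4],
    [0, 0, 0]
  ],
  "twist": [
    [0, 0, 0],
    [0, 0, 0],
    [0, 0, 0],
    [0, 0, 0],
    [0, 0, 0]
  ],
  "grip": [0.4, 0.4, 0.4, 0.4, 0.4]
}}

```text
time: 11.45
ee_pos: [0.4806, -0.2822, 0.1993]
tcp_rot: [179.7, -0.3, 12.2]
wrist_force: [-0.4, -0.0, -2.7]
opening: 0.0487
grasp_force: 83.2
```

```bash
python3 -c "
from h import *
go(.4797+.0562,-.2817+.2053,.195,20.7)"
```

```text
t 11.45 tcp [ 0.4806 -0.2822  0.1993] [179.67  -0.33  12.23] F [-0.4 -0.  -2.7] open 0.0487 gf 83.21907162666321
offset cm: x 9.77 y -18.94 z 0.43  twist z -0.148
```

Emit:
{"op": "move_arm", "data": {
  "offset": [
    [1.2, -2.4, -1.5],
    [2.3, -4.4, 0],
    [2.3, -4.4, 0],
    [2.3, -4.4, 0],
    [1.67, -3.34, 0]
  ],
  "twist": [
    [0, 0, 0],
    [0, 0, 0],
    [0, 0, 0],
    [0, 0, 0],
    [0, 0, 0]
  ],
  "grip": [0.4, 0.4, 0.4, 0.4, 0.4]
}}

```text
time: 11.95
ee_pos: [0.5345, -0.073, 0.2075]
tcp_rot: [-180.0, 0.0, 12.3]
wrist_force: [0.5, 0.2, -2.4]
opening: 0.0488
grasp_force: 83.6
```

Emit:
{"op": "move_arm", "data": {
  "offset": [
    [0, 0, 0],
    [0, 0, 0],
    [0, 0, 0]
  ],
  "twist": [
    [0, 0, -0.074],
    [0, 0, -0.074],
    [0, 0, 0]
  ],
  "grip": [0.4, 0.4, 0.4]
}}

```text
time: 12.25
ee_pos: [0.5343, -0.075, 0.2075]
tcp_rot: [-180.0, 0.1, 20.8]
wrist_force: [-0.1, 0.4, -2.5]
opening: 0.0486
grasp_force: 83.8
```

Run:
```python
from h import *
import pickle
S=viewer.camera("side");T=viewer.camera("top");pickle.dump((S,T),open("st3.pkl","wb"))
go(.5357,-.0765,.195,20.7)
P=cloud(S);hsv=cv2.cvtColor(S["color"],cv2.COLOR_RGB2HSV)
o=bot.get_obs();x,y,zt=o["ee_pos"];zf=zt-.0646+.027
near=np.hypot(P[...,0]-x,P[...,1]-y)<.045
q=P[near&(P[...,2]>zf-.008)&(P[...,2]<zf+.004)];print("flange",len(q),cv2.minEnclosingCircle(q[:,:2].astype(np.float32)),q[:,2].max(),zf)
yl=near&(hsv[...,0]>15)&(hsv[...,0]<35)&(hsv[...,1]>120);q=P[yl&(P[...,2]>.12)];print("ring",cv2.minEnclosingCircle(q[:,:2].astype(np.float32)))
for c in((x,y),(x-.002,y-.002)):
    th,g=marks(S,*c,zf,.028,.035);print([(int(a+.1),int(b)) for a,b in zip(th,g) if a>175])
cv2.imwrite("pics/over.png",cv2.resize(S["color"][120:230,210:310],(545,600),interpolation=2)[...,::-1])
```

```text
t 12.35 tcp [ 0.5343 -0.0755  0.2078] [-1.7999e+02  5.0000e-02  2.0580e+01] F [ 0.5 -0.3 -1.8] open 0.0487 gf 83.8077163696289
offset cm: x 0.10 y 0.14 z 1.28  twist z -0.002
flange 179 ((0.5328285098075867, -0.07631174474954605), 0.03732618689537048) 0.17414293012334825 0.17018312678257122
ring ((0.5339217185974121, -0.07833296060562134), 0.0366646833717823)
[(180, 55), (185, 63), (190, 82), (195, 117), (200, 132), (205, 104), (210, 68), (215, 54), (220, 52), (225, 52), (230, 54), (235, 51), (240, 51), (245, 55), (250, 54), (255, 51), (260, 52), (265, 52), (270, 49), (275, 50), (280, 50), (285, 51), (290, 87), (295, 142), (300, 117), (305, 69), (310, 52), (315, 50), (320, 49), (325, 53), (330, 53), (335, 54), (340, 58), (345, 64), (350, 66), (355, 67)]
[(180, 54), (185, 61), (190, 84), (195, 115), (200, 118), (205, 101), (210, 65), (215, 52), (220, 48), (225, 48), (230, 48), (235, 47), (240, 47), (245, 48), (250, 53), (255, 49), (260, 47), (265, 52), (270, 49), (275, 47), (280, 48), (285, 47), (290, 50), (295, 91), (300, 133), (305, 109), (310, 68), (315, 53), (320, 50), (325, 49), (330, 52), (335, 52), (340, 52), (345, 54), (350, 55), (355, 54)]
```

View pics/over.png

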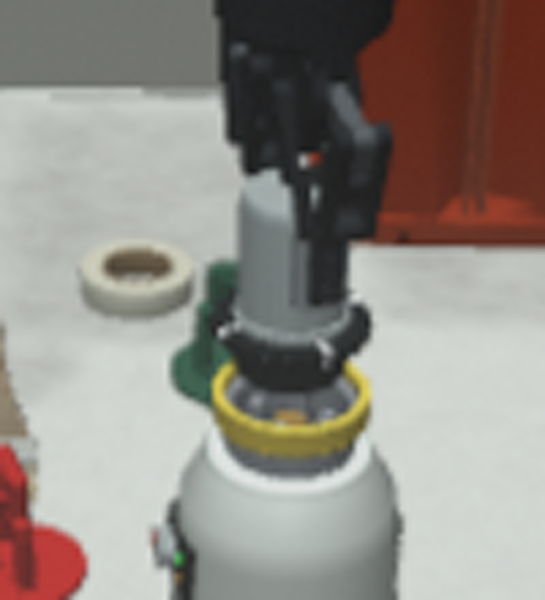

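Over the collar: cup upright above the ring (290,400 in crop), marks near 24° mod 90 as wanted; a ~2 mm correction remains.

Emit:
{"op": "move_arm", "data": {
  "offset": [
    [0.07, 0.19, 0.5],
    [0, 0, 0.5],
    [0, 0, 0.5],
    [0, 0, 0.4],
    [0, 0, 0]
  ],
  "twist": [
    [0, 0, 0],
    [0, 0, 0],
    [0, 0, 0],
    [0, 0, 0],
    [0, 0, 0]
  ],
  "grip": [0.4, 0.4, 0.4, 0.4, 0.4]
}}

```text
time: 12.85
ee_pos: [0.5355, -0.077, 0.1884]
tcp_rot: [-180.0, 0.1, 20.7]
wrist_force: [0.1, -0.1, -2.7]
opening: 0.0483
grasp_force: 83.8
```

Emit:
{"op": "move_arm", "data": {
  "offset": [
    [0, 0, 0.2],
    [0, 0, 0.2],
    [0, 0, 0.2],
    [0, 0, 0]
  ],
  "twist": [
    [0, 0, 0],
    [0, 0, 0],
    [0, 0, 0],
    [0, 0, 0]
  ],
  "grip": [0.4, 0.4, 0.4, 0.4]
}}

```text
time: 13.25
ee_pos: [0.5359, -0.0766, 0.1838]
tcp_rot: [-180.0, -0.1, 20.7]
wrist_force: [0.3, 2.4, -1.7]
opening: 0.0486
grasp_force: 83.2
```

Emit:
{"op": "move_arm", "data": {
  "offset": [
    [0, -0.04, 0.15],
    [0, 0, 0.15],
    [0, 0, 0.15],
    [0, 0, 0]
  ],
  "twist": [
    [0, 0, 0],
    [0, 0, 0],
    [0, 0, 0],
    [0, 0, 0]
  ],
  "grip": [0.4, 0.4, 0.4, 0.4]
}}

```text
time: 13.65
ee_pos: [0.5356, -0.0765, 0.1783]
tcp_rot: [-180.0, 0.0, 20.7]
wrist_force: [-0.1, 3.3, -4.0]
opening: 0.0487
grasp_force: 83.3
```

Emit:
{"op": "move_arm", "data": {
  "offset": [
    [0, -0.03, 0.2],
    [0, 0, 0.2],
    [0, 0, 0.15],
    [0, 0, 0.15],
    [0, 0, 0]
  ],
  "twist": [
    [0, 0, 0],
    [0, 0, 0],
    [0, 0, 0],
    [0, 0, 0],
    [0, 0, 0]
  ],
  "grip": [0.4, 0.4, 0.4, 0.4, 0.4]
}}

```text
time: 14.15
ee_pos: [0.5356, -0.0764, 0.1722]
tcp_rot: [180.0, -0.0, 20.7]
wrist_force: [-1.5, -0.0, 3.8]
opening: 0.0485
grasp_force: 83.2
```

Emit:
{"op": "move_arm", "data": {
  "offset": [
    [0, 0, 0.1],
    [0, 0, 0.1],
    [0, 0, 0]
  ],
  "twist": [
    [0, 0, 0],
    [0, 0, 0],
    [0, 0, 0]
  ],
  "grip": [0.4, 0.4, 0.4]
}}

```text
time: 14.45
ee_pos: [0.5357, -0.0764, 0.1705]
tcp_rot: [179.9, -0.0, 20.7]
wrist_force: [-2.0, 0.5, 6.2]
opening: 0.0487
grasp_force: 83.5
```

Emit:
{"op": "move_arm", "data": {
  "offset": [
    [0, 0, 0.1],
    [0, 0, 0.1],
    [0, 0, 0.1],
    [0, 0, 0]
  ],
  "twist": [
    [0, 0, 0],
    [0, 0, 0],
    [0, 0, 0],
    [0, 0, 0]
  ],
  "grip": [0.4, 0.4, 0.4, 0.4]
}}

```text
time: 14.85
ee_pos: [0.5357, -0.0764, 0.1695]
tcp_rot: [179.9, -0.1, 20.7]
wrist_force: [-6.7, 1.7, 20.2]
opening: 0.0488
grasp_force: 85.3
```

Run:
```python
from h import *
S=viewer.camera("side")
cv2.imwrite("pics/end.png",cv2.resize(S["color"][120:250,180:360],(800,578),interpolation=2)[...,::-1])
P=cloud(S);hsv=cv2.cvtColor(S["color"],cv2.COLOR_RGB2HSV)
near=np.hypot(P[...,0]-.534,P[...,1]+.078)<.045
yl=near&(hsv[...,0]>15)&(hsv[...,0]<35)&(hsv[...,1]>110);q=P[yl];print("ring z",len(q),np.percentile(q[:,2],[5,50,95]))
dk=near&(hsv[...,2]<70)&(P[...,2]<.145)&(P[...,2]>.11);print("flange z",dk.sum(),np.percentile(P[dk][:,2],[5,50,95]))
print(bot.get_obs()["wrist_force"],bot.get_obs()["ee_pos"])
```

```text
ring z 109 [0.11476615 0.12143731 0.12707272]
flange z 108 [0.13014838 0.13399733 0.13585999]
[-6.93475976  1.93019968 18.79737629] [ 0.53576548 -0.07638938  0.16950481]
```

View pics/end.png

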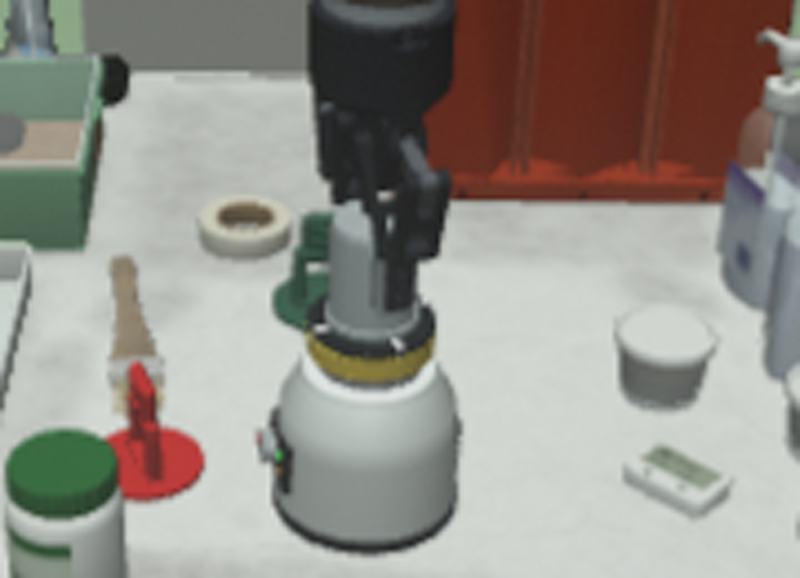

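The end view shows the cup flange seated on the pressed ring at (370,345) and the cap still hanging at (310,280). The force jumped to about 20 N, so the cup is hard against the rim.

```bash
python3 -c "
from h import *
print(bot.job_done())"
```

```text
the job is handed in; nothing more can be done
None
```

I handed the job in at about 15 s of the 51 s allowed: the green cap hangs by its eye on the hook, and the cup is meshed, fully home and still gripped and pressed at about 20 N. The system gave no verdict back.

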